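# Find the rocking corner of the jig plate and press its shim flat

### The arm

A 6-joint arm with a two-finger parallel gripper is mounted at the origin on a cart in front of the work surface, level with it; the furniture and walls round the work are solid. World frame = base frame: x ahead of the robot, y to its left, z up, the work surface at z = 0. Lengths are in mm, angles in rad, forces in N, time in s.
With the tool pointing down it reaches from about 275 to 825 mm from the base axis. Payload 4.9 kg.
Tool frame: the origin (TCP) lies at the very end of the fingers, on their centre line; the grasp point (between the pads) lies 19 mm behind it; z points along the fingers, y is the line along which they close (so a half turn about z gives the same grasp; the last joint's range is limited). The gripper opens to 85 mm and grips with 20 to 120 N. Pads are 22 mm wide; open, the fingers measure 114 mm over their backs; the gripper's body (76 mm by 85 mm) begins 54 mm behind the grasp point. The pads swing forward as they close: fully open they stand 13 mm farther back than shut.
Start: joints at [-0.134, 0.326, -0.193, 1.052, 0, 1.437], TCP at [550.017, 0.009, 231.281] pointing down, gripper open.
Joint ranges: [-2.65, 2.65], [-0.97, 1.79], [-1.3, 1.35], [-1.93, 2.1], [-1.47, 1.37], [-3.14, 3.14]. Speed limits (rad/s): [2.57, 2.57, 3.14, 3.14, 3.14, 3.14].

### API

Orientations are given as [roll, pitch, yaw] about the fixed x, y, z axes, in that order (R = Rz(yaw) Ry(pitch) Rx(roll)).
In Python, from bench import bot, solve_ik, imaging gives the robot as it stands. Calls block until the motion is done:
- bot.move_ptp(position, orientation): joint-space move of the TCP to a pose.
- bot.movel(position, rot=None, max_speed=150, threshold=None): straight line of the TCP; rot=None keeps the orientation; max_speed is the mean speed in mm/s. With threshold (N) it stops when the force on the tool has changed by that much, and returns True; else False.
- bot.move_j(angles): joint-space move.
- bot.grip(opening, effort=None): opening from 0.0 (shut) to 1.0 (fully open); effort is the grip in N (None keeps the last); returns when the fingers have stopped.
- bot.dwell(seconds).
- solve_ik(position, orientation): joint angles nearest the present ones, or None.
- bot.get_state(): the state.
- imaging.capture(name): name is "scene" or "side" or "wrist"; returns the picture (420x560x3 uint8, blue, green, red); there is no depth.
- imaging.camera_model(name): a dict with "K" (3x3 intrinsics, pixels), "k1" (the pictures are not rectified: a ray, as slopes to the right and down, at radius r is drawn at 1 + k1 r^2 times it, then the intrinsics apply), "position" and "rotation" of the camera in the world. Camera axes: x right, y up, looking along -z (the intrinsics and any distortion apply to the point x, -y, -z); pixel columns grow to the right and rows downward; lengths in mm; the calibration is good to about 2 mm. A picture is of the moment at which its call begins: read the wrist's pose just before it. camera_model takes no time and is no camera call; for the wrist camera it gives the pose at the moment of the call.
A pose or a line that the arm cannot do raises bot.IKError and nothing moves.
- bot.sign_off(): hands the job in; it is judged then, once.
The state is a dict: "t": time; "qpos": joint angles; "joint_velocities": joint speeds; "effort": joint torques, N m; "tcp_pos": TCP position; "orientation": TCP orientation; "contact_force": force on the tool from outside, world axes, zero at the start; "wrist_torque": the same for the moment, N m; "opening": opening from 0.0 (shut) to 1.0 (fully open); "gripper_force": force on a finger pad.
Only numpy, scipy, OpenCV 4.12 (cv2) and the standard library are available. Lean on these libraries where they do the work, as an engineer would, in place of code of your own. Each camera call takes 0.05 s, during which the arm holds its last target. There are 200 camera calls.

### The job

The jig plate on the table rocks on one of its four feet. With the fingertips, press down on the round bosses at its corners until you find the corner that dips, then press the raised shim tongue beside that corner fully flat and let go. Leave the other three shims standing up, do not lift or shift the plate, and leave the things round it alone.

Things in the scene. Friction and masses are not known exactly. Their poses are not given: they have to be found in the camera images.
- jig_base: Fixed grey base, 150 x 256 x 6 mm, lying on the table, carrying four steel feet and the shims. Origin: centre of its underside, on the table top. Its x axis is the short side, pointing away from the robot (the base may be turned up to 13 degrees); y is the long side, to the robot's left; z up.
- jig_plate: Loose aluminium plate, 124 x 148 x 12 mm (0.8 kg with the 35 x 40 x 30 mm V-block fixed on its middle), resting level on four feet over the base; origin: centre of its underside, 26 mm above the table; axes as the base. Three feet are solid; one, which looks the same and is at another corner each time, is sprung: there the plate dips 3 mm and tilts 2.5 degrees when pressed.
- corner_1 (a point): Centre of the top face of the round steel boss (20 mm across, 3 mm high) on the plate's front left corner, seen from the robot, straight above that corner's foot; 41 mm above the table; in the base frame at (-48, 52) mm. Over a solid foot it does not move; over the sprung foot it starts to dip at 3 N, bottoms by 6 N after 3 mm, and springs back when released.
- corner_2 (a point): Centre of the top face of the round steel boss (20 mm across, 3 mm high) on the plate's front right corner, seen from the robot, straight above that corner's foot; 41 mm above the table; in the base frame at (-48, -52) mm. Over a solid foot it does not move; over the sprung foot it starts to dip at 3 N, bottoms by 6 N after 3 mm, and springs back when released.
- corner_3 (a point): Centre of the top face of the round steel boss (20 mm across, 3 mm high) on the plate's back right corner, seen from the robot, straight above that corner's foot; 41 mm above the table; in the base frame at (48, -52) mm. Over a solid foot it does not move; over the sprung foot it starts to dip at 3 N, bottoms by 6 N after 3 mm, and springs back when released.
- corner_4 (a point): Centre of the top face of the round steel boss (20 mm across, 3 mm high) on the plate's back left corner, seen from the robot, straight above that corner's foot; 41 mm above the table; in the base frame at (48, 52) mm. Over a solid foot it does not move; over the sprung foot it starts to dip at 3 N, bottoms by 6 N after 3 mm, and springs back when released.
- shim_1 (a joint): Shim of the front left corner: steel tongue, 26 mm wide, 3 mm thick, sticking out from under the plate on its left (+y of the base) side. Hinge line along the base's x, +62 mm in y, 10 mm above the table; tip 57 mm from it. In rad: 0 = up (43 degrees, tip 49 mm above the table), 0.75 = flat (level, top at 11.5 mm). Stiff: about 3 N down near its outer end moves it; it stays where left.
- shim_2 (a joint): Shim of the front right corner: steel tongue, 26 mm wide, 3 mm thick, sticking out from under the plate on its right (-y of the base) side. Hinge line along the base's x, -62 mm in y, 10 mm above the table; tip 57 mm from it. In rad: 0 = up (43 degrees, tip 49 mm above the table), 0.75 = flat (level, top at 11.5 mm). Stiff: about 3 N down near its outer end moves it; it stays where left.
- shim_3 (a joint): Shim of the back right corner: steel tongue, 26 mm wide, 3 mm thick, sticking out from under the plate on its right (-y of the base) side. Hinge line along the base's x, -62 mm in y, 10 mm above the table; tip 57 mm from it. In rad: 0 = up (43 degrees, tip 49 mm above the table), 0.75 = flat (level, top at 11.5 mm). Stiff: about 3 N down near its outer end moves it; it stays where left.
- shim_4 (a joint): Shim of the back left corner: steel tongue, 26 mm wide, 3 mm thick, sticking out from under the plate on its left (+y of the base) side. Hinge line along the base's x, +62 mm in y, 10 mm above the table; tip 57 mm from it. In rad: 0 = up (43 degrees, tip 49 mm above the table), 0.75 = flat (level, top at 11.5 mm). Stiff: about 3 N down near its outer end moves it; it stays where left.
- shim_tip_1 (a point): Point on the middle of the upper face of the front left shim, 7 mm short of its outer end and 50 mm from its hinge; it moves with the tongue. With the tongue up it is 37 mm, flat 50 mm, out from the hinge line (that is 25 mm and 38 mm beyond the plate's edge).
- shim_tip_2 (a point): Point on the middle of the upper face of the front right shim, 7 mm short of its outer end and 50 mm from its hinge; it moves with the tongue. With the tongue up it is 37 mm, flat 50 mm, out from the hinge line (that is 25 mm and 38 mm beyond the plate's edge).
- shim_tip_3 (a point): Point on the middle of the upper face of the back right shim, 7 mm short of its outer end and 50 mm from its hinge; it moves with the tongue. With the tongue up it is 37 mm, flat 50 mm, out from the hinge line (that is 25 mm and 38 mm beyond the plate's edge).
- shim_tip_4 (a point): Point on the middle of the upper face of the back left shim, 7 mm short of its outer end and 50 mm from its hinge; it moves with the tongue. With the tongue up it is 37 mm, flat 50 mm, out from the hinge line (that is 25 mm and 38 mm beyond the plate's edge).
- steel_block: Loose ground steel block, 25 x 50 x 25 mm, left of the base; not part of the job. Origin: centre of its underside.
- star_knob: Loose black star knob, 36 x 40 x 19 mm, right of the base; not part of the job. Origin: centre of its underside.
- hex_key: Loose black hex key, 37 x 89 x 7 mm, in front of the base; not part of the job. Origin: centre of its underside.

How it is judged (in metres and radians):
On the way, in this order (a step that is already met when the one before it is completed fails the run):
1. the rocking corner has been pressed down with the fingers by about 2 mm or more (((horizontal distance between sprung_foot_pin_c0 and corner_1 below 0.02 m and z of corner_1 in the frame of jig_base below 0.0391 m and contact force between the fingers and jig_plate above 1 N) or (horizontal distance between sprung_foot_pin_c0 and corner_2 below 0.02 m and z of corner_2 in the frame of jig_base below 0.0391 m and contact force between the fingers and jig_plate above 1 N) or (horizontal distance between sprung_foot_pin_c0 and corner_3 below 0.02 m and z of corner_3 in the frame of jig_base below 0.0391 m and contact force between the fingers and jig_plate above 1 N) or (horizontal distance between sprung_foot_pin_c0 and corner_4 below 0.02 m and z of corner_4 in the frame of jig_base below 0.0391 m and contact force between the fingers and jig_plate above 1 N))), for 0.05 s.
2. the shim of that corner is pressed flat (((horizontal distance between sprung_foot_pin_c0 and corner_1 below 0.02 m and value of joint shim_1 above 0.65 rad) or (horizontal distance between sprung_foot_pin_c0 and corner_2 below 0.02 m and value of joint shim_2 above 0.65 rad) or (horizontal distance between sprung_foot_pin_c0 and corner_3 below 0.02 m and value of joint shim_3 above 0.65 rad) or (horizontal distance between sprung_foot_pin_c0 and corner_4 below 0.02 m and value of joint shim_4 above 0.65 rad))), for 0.2 s.
At the end, for the whole second after the job is handed in: The shim of the corner that rocks lies flat (joint above 0.65 of 0.75 rad), the other three still stand up (below 0.3 rad), and the plate rests level on its feet, within 12 mm of where it was (((horizontal distance between sprung_foot_pin_c0 and corner_1 below 0.02 m and value of joint shim_1 above 0.65 rad and value of joint each of shim_2, shim_3, shim_4 below 0.3 rad) or (horizontal distance between sprung_foot_pin_c0 and corner_2 below 0.02 m and value of joint shim_2 above 0.65 rad and value of joint each of shim_1, shim_3, shim_4 below 0.3 rad) or (horizontal distance between sprung_foot_pin_c0 and corner_3 below 0.02 m and value of joint shim_3 above 0.65 rad and value of joint each of shim_1, shim_2, shim_4 below 0.3 rad) or (horizontal distance between sprung_foot_pin_c0 and corner_4 below 0.02 m and value of joint shim_4 above 0.65 rad and value of joint each of shim_1, shim_2, shim_3 below 0.3 rad)) and angle between jig_plate's own z axis and vertical below 0.015 rad and linear speed of jig_plate below 0.02 m/s and distance of jig_plate from where it was at the start of the episode below 0.012 m); the robot touches nothing.
It fails at once if the shim of a firm corner is pressed down (beyond 0.35 rad) ((not (horizontal distance between sprung_foot_pin_c0 and corner_1 below 0.02 m) and value of joint shim_1 above 0.35 rad) or (not (horizontal distance between sprung_foot_pin_c0 and corner_2 below 0.02 m) and value of joint shim_2 above 0.35 rad) or (not (horizontal distance between sprung_foot_pin_c0 and corner_3 below 0.02 m) and value of joint shim_3 above 0.35 rad) or (not (horizontal distance between sprung_foot_pin_c0 and corner_4 below 0.02 m) and value of joint shim_4 above 0.35 rad)).
It fails at once if the jig plate is lifted (8 mm), carried or shifted (12 mm) (distance of jig_plate from where it was at the start of the episode above 0.012 m or z of jig_plate in the frame of jig_base above 0.0344 m).
It fails at once if a bystander is moved by more than 15 mm (distance of any of steel_block, star_knob, hex_key from where it was at the start of the episode above 0.015 m).
It also fails if it takes over 51 s, if anything falls off the work surface, if the arm or the gripper's body presses on something with over 40 N, if the wrist force passes 120 N, or if a joint passes its speed limit or range.

## Working session

There is one attempt and no reset: what is moved stays moved. The work goes in short steps, each a Python script; the robot and the scene stay as the last script left them, time stands still between calls to the robot, and variables do not carry over. Pictures are saved under pics/ and viewed, at most 10 in all, crops included, and the job is handed in when it is done.

```bash
mkdir -p pics; ls; python3 - <<'E'
from bench import bot, imaging
import cv2
for n in ("scene","wrist"):
    m=imaging.camera_model(n); print(n,m)
    cv2.imwrite(f"pics/{n}0.png",imaging.capture(n))
print(bot.get_state())
E
```

```text
pics
scene {'K': array([[413.14881709,   0.        , 278.89987034],
       [  0.        , 413.14881709, 213.47787782],
       [  0.        ,   0.        ,   1.        ]]), 'k1': -0.0595154938980647, 'position': array([ 124.53316016, -326.8023027 ,  689.33601441]), 'rotation': array([ 0.7454481 , -0.01614284, -0.62642001])}
wrist {'K': array([[321.87928333,   0.        , 277.70787443],
       [  0.        , 321.87928333, 210.43254063],
       [  0.        ,   0.        ,   1.        ]]), 'k1': -0.05948471892348374, 'position': array([548.80674718,  83.43184103, 373.81149434]), 'rotation': array([-0.32980117,  0.00186944,  0.00060333])}
{'t': 0.1, 'qpos': array([-1.34174882e-01,  3.26876103e-01, -1.93482532e-01,  1.05200500e+00,
       -6.16417089e-06,  1.43659195e+00]), 'joint_velocities': array([ 9.81097696e-04, -7.45926747e-04,  2.62857820e-03,  2.01211303e-03,
        1.34274069e-04, -3.05172360e-05]), 'effort': array([-1.63831678e-04, -4.44239044e+01,  2.63037515e+01,  7.96647771e-03,
       -2.12530945e-04,  1.93304103e-06]), 'tcp_pos': array([5.49477110e+02, 9.39610995e-02, 2.30577202e+02]), 'orientation': array([-3.14003861e+00, -2.03600623e-04,  1.57082567e+00]), 'contact_force': array([-0.06111749,  0.79606755, -0.52067067]), 'wrist_torque': array([-0.0165623 ,  0.02493892, -0.0025962 ]), 'gripper_force': 0.0, 'opening': 1.000462762838142}
```

View pics/scene0.png

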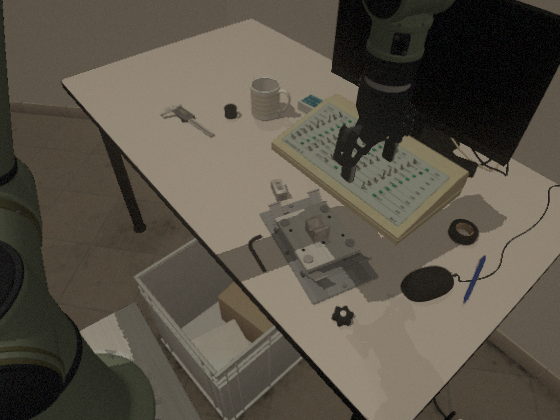

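View pics/wrist0.png

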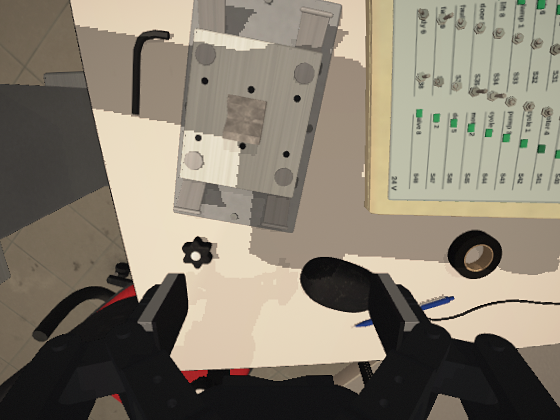

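The scene view shows the base at about (318,245), with the block at (280,188), the star knob at (343,316) and the hex key at (257,252). In the wrist view, where right is +x and up is +y, the bosses are at 1 (205,54), 2 (193,160), 3 (284,177) and 4 (303,73). The knob there is at (197,253).

```bash
cat > h.py <<'E'
import numpy as np, cv2
from scipy.spatial.transform import Rotation as Ro
def ray(px,m,z):
    p=cv2.undistortPoints(np.array(px,float).reshape(-1,1,2),m["K"],np.array([m["k1"],0,0,0.])).reshape(-1,2)
    d=np.c_[p[:,0],-p[:,1],-np.ones(len(p))]@Ro.from_euler("xyz",m["rotation"]).as_matrix().T
    return m["position"]+d*((z-m["position"][2])/d[:,2])[:,None]
REF=np.array([[-48,52],[-48,-52],[48,-52],[48,52.]])
def fit(P):  # rigid 2D: returns centre, yaw, residuals
    a,b=REF-REF.mean(0),P-P.mean(0)
    t=np.arctan2((a[:,0]*b[:,1]-a[:,1]*b[:,0]).sum(),(a*b).sum())
    R=np.array([[np.cos(t),-np.sin(t)],[np.sin(t),np.cos(t)]])
    return P.mean(0),t,b-a@R.T
E
python3 - <<'E'
from h import *
from bench import imaging
im=cv2.imread("pics/wrist0.png"); g=cv2.cvtColor(im,cv2.COLOR_BGR2GRAY)
m=imaging.camera_model("wrist"); print(m["position"],m["rotation"])
out=[];vis=cv2.resize(im[0:280,120:400],None,fx=2,fy=2,interpolation=2)
for x,y in [(205,54),(193,160),(284,177),(303,73)]:
    c=cv2.resize(g[y-20:y+20,x-20:x+20],None,fx=4,fy=4,interpolation=cv2.INTER_CUBIC)
    h=cv2.HoughCircles(c,cv2.HOUGH_GRADIENT,1,200,param1=60,param2=8,minRadius=32,maxRadius=50)[0,0]
    p=(x-20+(h[0]-1.5)/4,y-20+(h[1]-1.5)/4); out.append(p); print(p,h[2]/4)
    cv2.circle(vis,(int(2*(p[0]-120)),int(2*p[1])),int(h[2]/2),(0,0,255),1)
cv2.imwrite("pics/v1.png",vis)
P=ray(out,m,41)[:,:2]; print(P.round(1)); print(fit(P))
print("knob",ray([(197,253),(197,236)],m,10).round(0))
E
```

```text
[548.83956634  83.42740317 373.87496253] [-0.32982044  0.0017271   0.00060326]
(np.float32(205.25), np.float32(53.75)) 10.675
(np.float32(192.75), np.float32(159.25)) 9.275
(np.float32(283.0), np.float32(176.25)) 9.525
(np.float32(304.0), np.float32(73.25)) 10.775
[[479.3 127. ]
 [459.7  25.8]
 [553.9   7.6]
 [573.6 109.2]]
(array([516.61468594,  67.40203855]), np.float64(-0.1899950794208986), array([[-0.02252816, -0.51949206],
       [ 0.04915377,  0.37971419],
       [-0.03478425,  0.3413363 ],
       [ 0.00815864, -0.20155842]]))
knob [[447. -98.  10.]
 [449. -75.  10.]]
```

View pics/v1.png

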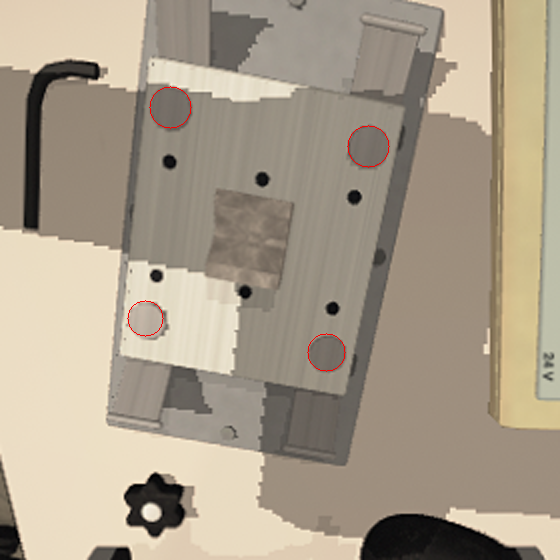

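The circles sit well on all four bosses, with fit residuals under 0.6 mm. I'll probe each corner in turn and stop at the first one that dips.

```bash
cat >> h.py <<'E'
C,T=np.array([516.6,67.4]),-0.19
def W(x,y,z): return [C[0]+x*np.cos(T)-y*np.sin(T), C[1]+x*np.sin(T)+y*np.cos(T), z]
OR=[np.pi,0,np.pi/2+T]
E
python3 - <<'E'
from h import *
from bench import bot
bot.grip(0.0)
first=True
for i,(x,y) in enumerate(REF):
    (bot.move_ptp(W(x,y,90),OR) if first else bot.movel(W(x,y,75),max_speed=200)); first=False
    bot.movel(W(x,y,47),max_speed=80); bot.dwell(0.2)
    f0=bot.get_state()["contact_force"]; zs=[]
    for th in (2.5,12):   # contact, then firm press
        hit=bot.movel(W(x,y,36),max_speed=10,threshold=th)
        s=bot.get_state(); zs.append(s["tcp_pos"][2]); print(i+1,th,hit,s["tcp_pos"].round(2),(s["contact_force"]-f0).round(1),round(s["t"],1))
    bot.dwell(0.15); print(bot.get_state()["tcp_pos"].round(2),(bot.get_state()["contact_force"]-f0).round(1))
    bot.movel(W(x,y,75),max_speed=150)
    if zs[1]<39.5: print("DIP",i+1); break
print(bot.get_state()["t"])
E
```

```text
1 2.5 True [479.25 127.56  41.42] [0.7 0.3 5.1] 3.2
1 12 True [479.3  127.53  41.42] [-0.7 -0.6  7.4] 3.5
[479.26 127.54  41.39] [-1.4  0.2  6.7]
2 2.5 True [459.51  25.29  40.62] [ 0.3 -0.1  3.1] 6.0
2 12 True [459.19  25.04  38.4 ] [-2.4  0.3  8.7] 6.4
[459.19  25.05  38.39] [-1.5  0.1  8.7]
DIP 2
6.9417
```

Corner 2 is the one that dips: it moved about 3 mm to bottom at 8.7 N, while corner 1 didn't move at 7 N. Next I'll check where shim 2 lies and press it flat.

```bash
python3 - <<'E'
from h import *
from bench import bot, imaging
bot.movel(W(-48,-97,75),max_speed=150)
bot.movel(W(-48,-97,56),max_speed=80); bot.dwell(0.2)
f0=bot.get_state()["contact_force"]
hit=bot.movel(W(-48,-104,8),max_speed=25,threshold=20)
s=bot.get_state(); print(hit,s["tcp_pos"].round(1),(s["contact_force"]-f0).round(1),s["t"])
bot.dwell(0.3)
bot.movel(W(-48,-104,80),max_speed=120)
bot.move_ptp([550,0,231],[np.pi,0,np.pi/2])
cv2.imwrite("pics/wrist2.png",imaging.capture("wrist"))
print(bot.get_state()["t"])
E
```

```text
True [450.1 -25.2  11.1] [-3.1  0.3 12. ] 9.65
11.4833
```

View pics/wrist2.png

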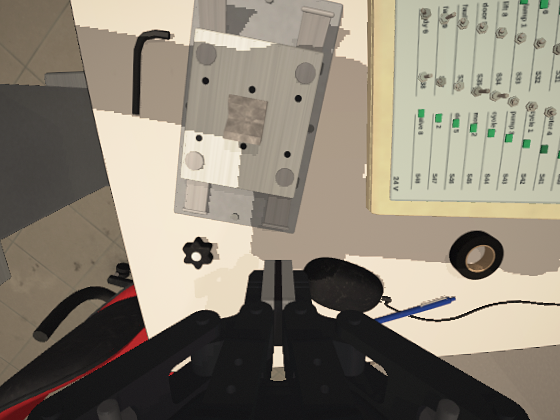

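Shim 2 now lies flat at (196,200); the fingers stopped on it at z 11 mm with 12 N. The plate and its bosses, the other shims, the knob (197,253) and the hex key (150,70) are where they were.

```bash
python3 -c "
from bench import bot
print(bot.sign_off())"
```

```text
the job is handed in; nothing more can be done
None
```

The rocking corner was corner 2 (front right): I pressed its shim flat, left the other three standing, saw no movement of the plate in the last picture, and handed the job in; no verdict came back.

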